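# Unlatch the sandwich press and hold its lid half open

### The arm

A 6-joint arm with a two-finger parallel gripper is mounted at the origin on a cart in front of the work surface, level with it; the furniture and walls round the work are solid. World frame = base frame: x ahead of the robot, y to its left, z up, the work surface at z = 0. Lengths are in mm, angles in degrees, forces in N, time in s.
With the tool pointing down it reaches from about 300 to 850 mm from the base axis. Payload 4.2 kg.
Tool frame: the origin (TCP) lies at the centre of the arm's flange, where the gripper is bolted on; the fingertips stand 191 mm ahead of it and the grasp point (between the pads) lies 172 mm ahead of it; y points along the fingers, x is the direction in which the jaws open and shut, and the axes are right-handed (so a half turn about y gives the same grasp; the last joint's range is limited). The gripper opens to 91 mm and grips with 3 to 60 N. Pads are 32 mm wide; open, the fingers measure 118 mm over their backs; the gripper's body (76 mm by 178 mm) begins 60 mm behind the grasp point.
Start: joints at [-67.552, 18.312, 89.639, -0, 72.044, -1.146], TCP at [230.147, -526.93, 404.776] pointing down, gripper open.
Joint ranges: [-177.97, 177.97], [-48.28, 115.42], [12.27, 149.76], [-77.06, 257.06], [2.81, 150.46], [-146.56, 146.56]. Speed limits (degrees/s): [147.25, 147.25, 180, 180, 180, 180].

### API

Orientations are given as [roll, pitch, yaw] about the fixed x, y, z axes, in that order (R = Rz(yaw) Ry(pitch) Rx(roll)).
In Python, from workcell import env gives the robot as it stands.
- The arm moves only by the tool carry_out, never from a script. Its argument "increments" is a list of rows, each a list of 3 entries, a list of its own where there are three numbers: the turn, a rotation vector about the tool's x, y, z in rad, then the shift along the tool's x, y, z in mm, then the closure, from 0 (fully open) to 1 (shut). In form: [[[wx, wy, wz], [dx, dy, dz], claw], ...]. A call has 1 to 10 rows; each row is the pose to reach, as a shift and turn from the pose commanded when the call began, along the tool's axes at that moment; what a row does not reach only later rows make up. A row lasts 1/12 s, in which the tool goes at most 41.7 mm and 7.16 degrees, less where a joint would pass 70% of its speed; a pose out of reach is approached as far as the arm can. A call with a gripper value outside its range is refused whole. The fingers move at their own pace and stop on an object; "force" is the grip in N (left out, the last holds). Time passes only in rows, so rows that repeat a pose let the fingers close. It gives the time, the measured TCP pose, the force and the opening at its end, in the units of the state.
- env.state(): the state, without advancing time (a new reading comes with each control period).
- env.grab_frame(name): name is "scene" or "side" or "wrist"; returns a dict with "frame" (384x512x3 uint8, blue, green, red), "z_map" (384x512 float32, mm along the optical axis (not along the pixel's ray), 0 where there is no reading), "camera_matrix" (3x3 intrinsics, pixels), "k1" (the pictures are not rectified: a ray, as slopes to the right and down, at radius r is drawn at 1 + k1 r^2 times it, then the intrinsics apply), "rvec" (rotation vector, rad) and "tvec" (3), from world to camera coordinates, as OpenCV has them; the wrist camera has in their place "hand_eye" (4x4, takes a point from camera to tool coordinates, whose origin is the TCP and whose axes are the tool frame's). Camera axes: x right, y down, z forward; pixel columns grow to the right and rows downward; lengths in mm; the calibration is good to about 2 mm. A picture is of the moment at which its call begins: read the wrist's pose just before it.
- env.job_done(): hands the job in, once; it reports no verdict.
The state is a dict: "time_s": time; "qpos": joint angles; "qvel": joint speeds; "effort": joint torques, N m; "ee_pos": TCP position; "ee_rot": TCP orientation; "force": force on the tool from outside, world axes, zero at the start; "torque": the same for the moment, N m; "gripper_width": finger opening in mm.
Only numpy, scipy, OpenCV 4.12 (cv2) and the standard library are available. Lean on these libraries where they do the work, as an engineer would, in place of code of your own. Each camera call takes 0.05 s, during which the arm holds its last target. There are 200 camera calls.

### The job

The cold sandwich press on the worktop is latched shut. With the lid still down, flip the red latch lever at the front right of its lid up clear of its catch; then raise the lid by its handle, without letting it drop, to about 50 degrees from closed and finish still gripping the handle and holding the lid steady there, so that I can reach in and brush the crumbs off the plates. Leave the brush, mug and cup beside the press where they stand.

Things in the scene. Friction and masses are not known exactly. Their poses are not given: they have to be found in the camera images.
- press: sandwich press, fixed to the worktop, base 226 mm deep (its x) by 282 mm wide (its y). Origin under the base's centre, on the worktop; z up, -x to its front (handle and latch, turned to the robot within its yaw), y to its left seen from the robot. Closed lid: top 100 mm above the worktop, front face 113 mm ahead of the origin. Handle at y = 0, latch at y = -115 mm.
- lid_hinge (a point): point on the lid's hinge axis, which runs level along the press's y, at the back of the press: 112 mm behind its origin (+x) and 60 mm above the worktop
- press_lid (a joint): angle of the lid about its hinge, rad: 0 closed, growing as its front rises, stop at 1.4; 50 degrees is 0.873. The lid (about 0.85 kg) falls shut from every angle if it is let go. While the latch is hooked it gives only about 0.01 rad.
- handle_mid (a point): middle of the lid's handle: round black grip bar 18 mm thick, 86 mm long, level along the press's y, on a steel arm at each end. With the lid closed it is 277 mm in front of the hinge axis and 48 mm above it (108 mm over the worktop, 52 mm ahead of the lid's front face); it swings with the lid. The bar may turn between the fingers.
- press_latch (a joint): angle of the latch lever relative to the lid, rad: 0 to about 0.08 hooked under the catch on the base; grows as the tab is raised, stop at 1.35; the hook is clear of the catch above 0.45. Light friction (about 0.5 N at the tab): it stays where it is put.
- latch_tab (a point): grip point of the red latch tab, middle of its width and thickness. The tab, 16 mm wide (press's y) and 6 mm thick, sticks out of the lid's front to the press's -x, its free end 16 mm past this point. At latch angle 0 this point is 40 mm in front of the lever's axis and 4 mm above it; raised, the tab points up and the steel hook swings out up to 40 mm ahead of the axis.
- dish_brush: wooden dish brush with blue bristles, 61 x 154 x 46 mm, lying on the worktop to the right of the press; origin under its middle. Leave alone.
- orange_mug: orange mug, 81 mm wide, 101 mm high, on the worktop left of the press; origin under its middle. Leave alone.
- blue_cup: white tea cup with blue pattern, 65 mm wide, 78 mm high, on the worktop left of the press, in front of the mug; origin under its middle. Leave alone.
- latch_pivot (a point): point on the latch lever's axis (level, along the press's y), in the middle of the lever: 116 mm in front of the press's origin (-x), at y = -115 mm, 74 mm above the worktop with the lid closed; rises with the lid

How it is judged:
By the outcome, as a careful person would: the job done as asked, in the order asked, and still so for the second after the job is handed in, while the arm keeps its last pose, push and grip.
It also fails if it takes over 48 s, if anything falls off the work surface, if the arm or the gripper's body presses on something with over 40 N, if the wrist force passes 120 N, or if a joint passes its speed limit or range.

## Working session

There is one attempt and no reset: what is moved stays moved. The work goes in short steps, Python scripts to look and compute and a tool call to move; the robot and the scene stay as the last step left them, time stands still between calls to the robot, and variables do not carry over. Pictures are saved under pics/ and viewed, about 8 in all and at most 12, crops included, and the job is handed in when it is done.

Besides the shell and the picture viewer there is one more tool, called after "Call:" in YAML: its name, and indented under it one key for each argument. carry_out: Moves the arm, as the interface text tells. Its arguments: {"type":"object","properties":{"increments":{"type":"array","items":{"type":"array"}},"force":{"type":"number"}},"required":["increments"]}

```bash
mkdir -p pics; ls; python3 - <<'E'
from workcell import env
import cv2,numpy as np
print(env.state())
fs=[]
for n in("scene","side"):
    f=env.grab_frame(n); np.savez(f"{n}0.npz",**f); fs.append(f["frame"])
    print(n,f["camera_matrix"],f["k1"],f["rvec"],f["tvec"],(f["z_map"]>0).mean())
cv2.imwrite("pics/a.png",fs[0]);cv2.imwrite("pics/b.png",fs[1])
E
```

```text
pics
{'time_s': 0.0, 'qpos': array([-6.75506814e+01,  1.83533426e+01,  8.97048273e+01, -1.05717650e-03,
        7.20398703e+01, -1.14619668e+00]), 'qvel': array([-0.06628139,  0.0166557 ,  0.10794039, -0.0257069 ,  0.01891734,
        0.04444617]), 'effort': array([-2.53578459e-03, -4.12461805e+01, -2.31978071e+01,  7.25922128e-02,
        4.58117772e-02, -1.54101836e-04]), 'ee_pos': array([ 230.10132615, -526.79794758,  403.91359967]), 'ee_rot': array([-89.99904375,   0.09804066, -66.40415707]), 'force': array([0.28519525, 0.10002561, 0.68460112]), 'torque': array([-0.01100149,  0.03570168,  0.00649532]), 'gripper_width': 91.46655207632386}
scene [[464.83447686   0.         250.44926522]
 [  0.         464.83447686 194.84587678]
 [  0.           0.           1.        ]] -0.1209826148606042 [ 1.29952516 -2.2184776   0.94212594] [ 98.05163762 484.5725063  872.94025891] 0.9959818522135416
side [[400.24737246   0.         260.45049004]
 [  0.         400.24737246 190.29667156]
 [  0.           0.           1.        ]] -0.046827050752251485 [ 0.25757542 -2.63763961  1.52907044] [534.8498699  233.01043836 850.34218391] 0.9704386393229166
```

View pics/a.png

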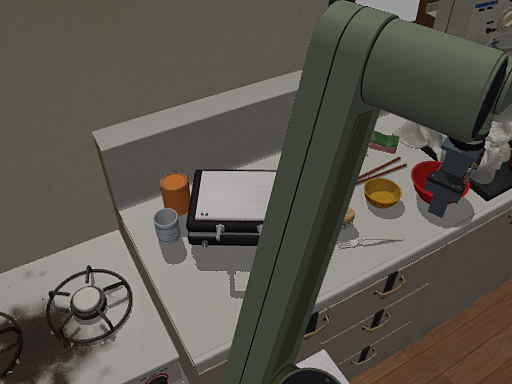

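View pics/b.png

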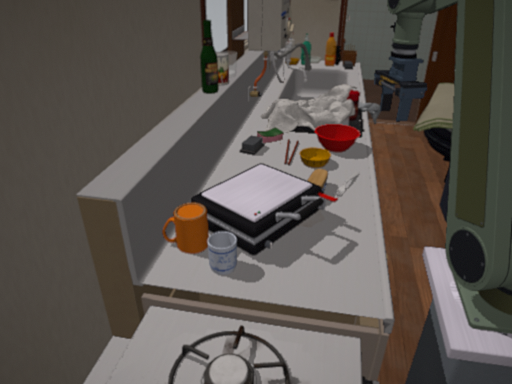

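The side view shows the whole press: lid top around (258,188), red tab around (327,197), handle around (300,207). The mug and cup are at its near-left end and the brush is behind it. The scene view is partly blocked by the arm.

```bash
cat > h.py <<'E'
import cv2,numpy as np
from scipy.spatial.transform import Rotation as Rn
def cloud(f,pose=None):
    z=f["z_map"];h,w=z.shape
    v,u=np.mgrid[:h,:w]
    p=cv2.undistortPoints(np.stack([u,v],-1).reshape(-1,1,2).astype(float),f["camera_matrix"],np.array([float(f["k1"]),0,0,0])).reshape(h,w,2)
    c=np.dstack([p*z[...,None],z])
    if pose is None:
        R=cv2.Rodrigues(f["rvec"])[0]
        return (c-np.ravel(f["tvec"]))@R
    H=f["hand_eye"];R=Rn.from_euler("xyz",pose[1],degrees=True).as_matrix()
    return (c@H[:3,:3].T+H[:3,3])@R.T+pose[0]
def hsv(f): return cv2.cvtColor(f["frame"],cv2.COLOR_BGR2HSV)
E
python3 - <<'E'
from h import *
for n in("side","scene"):
    f=dict(np.load(n+"0.npz"));P=cloud(f);H=hsv(f);ok=f["z_map"]>0
    m=ok&(abs(P[...,2]-100)<6)&(f["frame"].min(-1)>130)&(P[...,0]>300)&(P[...,0]<900)
    k,l,s,c=cv2.connectedComponentsWithStats(m.astype(np.uint8))
    i=1+s[1:,4].argmax();Q=P[l==i];print(n,s[i],"lid top z",np.median(Q[:,2]))
    r=cv2.minAreaRect(Q[:,:2].astype(np.float32));print(r,cv2.boxPoints(r).round().tolist())
    m=ok&((H[...,0]<6)|(H[...,0]>174))&(H[...,1]>150)&(P[...,2]>40)&(P[...,2]<120)
    k,l,s,c=cv2.connectedComponentsWithStats(m.astype(np.uint8))
    for j in range(1,k):
        if s[j,4]>8: print("red",s[j],np.median(P[l==j],0).round(),P[l==j].min(0).round(),P[l==j].max(0).round())
    for zc in(0,):
        m=ok&(abs(P[...,2])<8); print("worktop z",np.median(P[m][:,2]))
f=dict(np.load("side0.npz"))
cv2.imwrite("pics/c.png",cv2.resize(f["frame"][150:280,150:370],None,fx=3.6,fy=3.6,interpolation=cv2.INTER_CUBIC))
E
```

```text
side [ 202  165  109   56 3112] lid top z 99.29760231244043
((589.2603149414062, -187.9969482421875), (237.10574340820312, 184.71286010742188), 59.72739028930664) [[450.0, -244.0], [609.0, -337.0], [729.0, -132.0], [569.0, -39.0]]
red [348  95  11  12  60] [  325. -1053.   106.] [  311. -1067.    66.] [  354. -1042.   120.]
red [315 124  46  22 519] [ 390. -769.   54.] [ 305. -825.   40.] [ 474. -650.   68.]
red [317 191  20  10  75] [ 410. -216.   80.] [ 384. -240.   77.] [ 434. -194.   85.]
worktop z -0.36075973528394517
scene [ 195  171   81   49 3398] lid top z 99.49114126579948
((592.5383911132812, -175.50169372558594), (205.36277770996094, 187.3782958984375), 58.206443786621094) [[459.0, -213.0], [618.0, -312.0], [726.0, -138.0], [567.0, -39.0]]
red [411 161  31  38 367] [ 451. -727.   58.] [ 348. -800.   40.] [ 474. -650.   69.]
red [461 181   9  16  58] [ 321. -783.   63.] [ 304. -809.   54.] [ 340. -738.   68.]
worktop z -0.9261659543693731
```

View pics/c.png

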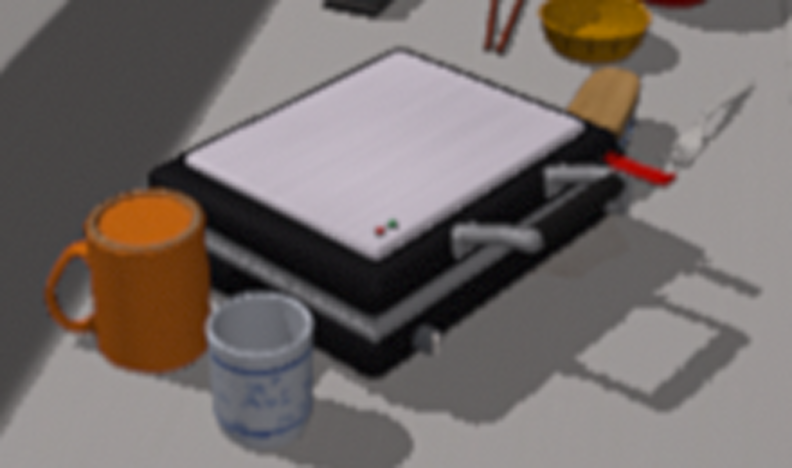

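The press yaw is about -30° and the measured tab agrees with the given geometry (y' = -115). I'll grip the tab by its 16 mm width from above, so first I move over it for a close look.

Call:
carry_out:
  increments:
    - [[0,0.12,0],[-28,9,35],0.3]
    - [[0,0.24,0],[-56,18,70],0.3]
    - [[0,0.36,0],[-84,27,105],0.3]
    - [[0,0.48,0],[-112,36,140],0.3]
    - [[0,0.6,0],[-140,45,175],0.3]
    - [[0,0.72,0],[-168,54,210],0.3]
    - [[0,0.84,0],[-196,63,245],0.3]
    - [[0,0.94,0],[-225,74,280],0.3]
    - [[0,0.94,0],[-225,74,280],0.3]
    - [[0,0.94,0],[-225,74,280],0.3]

```text
time_s: 0.93
ee_pos: [397.3, -205.1, 329.5]
ee_rot: [-90.2, 0.1, -120.2]
force: [-0.7, 0.8, 0.8]
gripper_width: 63.5
```

```bash
python3 - <<'E'
from workcell import env
from h import *
s=env.state();print(s)
p=(s["ee_pos"],s["ee_rot"])
f=env.grab_frame("wrist");np.savez("w1.npz",**f,p0=p[0],p1=p[1]);cv2.imwrite("pics/d.png",f["frame"])
print(f["hand_eye"])
P=cloud(f,p);H=hsv(f);ok=f["z_map"]>0
m=ok&((H[...,0]<6)|(H[...,0]>174))&(H[...,1]>150)&(P[...,2]>40)&(P[...,2]<120)
k,l,st,c=cv2.connectedComponentsWithStats(m.astype(np.uint8))
for j in range(1,k):
    if st[j,4]>30:
        Q=P[l==j];print("red",st[j],np.median(Q,0).round(1),cv2.minAreaRect(Q[:,:2].astype(np.float32)))
m=ok&(abs(P[...,2]-100)<6)&(f["frame"].min(-1)>120)
k,l,st,c=cv2.connectedComponentsWithStats(m.astype(np.uint8))
i=1+st[1:,4].argmax();Q=P[l==i];r=cv2.minAreaRect(Q[:,:2].astype(np.float32));print(r,cv2.boxPoints(r).round().tolist(),np.median(Q[:,2]))
E
```

```text
{'time_s': 0.9333, 'qpos': array([-2.88122421e+01,  1.07801711e+01,  1.12060928e+02,  1.11128377e-01,
        5.73259405e+01,  9.13099968e+01]), 'qvel': array([19.85359017,  2.0524684 ,  2.69302969, -2.74981924, -5.37167748,
       17.12531568]), 'effort': array([ -0.99327251, -31.4288342 , -20.48733652,   0.23615358,
        -0.12885916,   0.24718526]), 'ee_pos': array([ 397.28149963, -205.12318276,  329.47857136]), 'ee_rot': array([-9.01691792e+01,  8.95232489e-02, -1.20182501e+02]), 'force': array([-0.69621221,  0.77638695,  0.83251517]), 'torque': array([ 0.04847083,  0.08558534, -0.01798453]), 'gripper_width': 63.53768096657672}
[[ 9.99999610e-01  8.22924385e-04  3.20359469e-04  3.13089384e-01]
 [-1.01307826e-04 -2.53473459e-01  9.67342336e-01  1.97545823e+01]
 [ 8.77252220e-04 -9.67341991e-01 -2.53473277e-01  7.17730253e+01]
 [ 0.00000000e+00  0.00000000e+00  0.00000000e+00  1.00000000e+00]]
red [258 150  21  11 223] [ 428.5 -230.    80. ] ((428.5054626464844, -229.8241729736328), (14.6819486618042, 7.941005706787109), 59.79799270629883)
red [ 258  164   21   63 1289] [ 403.5 -215.3   82.1] ((403.0163269042969, -215.1569061279297), (15.002171516418457, 46.43946838378906), 59.801700592041016)
((529.7738037109375, -183.4379119873047), (189.20211791992188, 79.25078582763672), 59.31961441040039) [[447.0, -245.0], [516.0, -285.0], [612.0, -122.0], [544.0, -82.0]] 100.72641523033083
```

View pics/d.png

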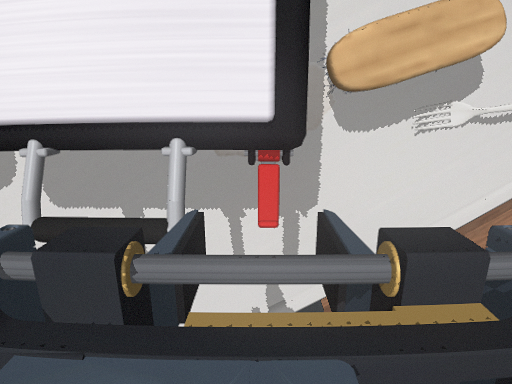

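The close view shows the tab from (258,150) to (279,227), its free end 23 mm ahead of the mask centre. That puts the grip point at (397, -211), z about 79, only 3 mm off my first estimate. Next: go down and grip.

Call:
carry_out:
  force: 12
  increments:
    - [[0,0,0],[1,20,1],0.3]
    - [[0,0,0],[2.4,40,1.7],0.3]
    - [[0,0,0],[2.4,60,1.7],0.3]
    - [[0,0,0],[2.4,72,1.7],0.3]
    - [[0,0,0],[2.4,80,1.7],0.3]
    - [[0,0,0],[2.4,80,1.7],0.6]
    - [[0,0,0],[2.4,80,1.7],1]
    - [[0,0,0],[2.4,80,1.7],1]
    - [[0,0,0],[2.4,80,1.7],1]
    - [[0,0,0],[2.4,80,1.7],1]

```text
time_s: 1.82
ee_pos: [397.1, -211.8, 251.5]
ee_rot: [-89.9, -0.0, -120.3]
force: [0.4, -0.7, 0.0]
gripper_width: 33.6
```

Call:
carry_out:
  force: 12
  increments:
    - [[0,0,0],[0,0,0],1]
    - [[0,0,0],[0,0,0],1]
    - [[0,0,0],[0,0,0],1]
    - [[0,0,0],[0,0,0],1]
    - [[0,0,0],[0,0,0],1]
    - [[0,0,0],[0,0,0],1]

```text
time_s: 2.32
ee_pos: [397.1, -211.5, 250.9]
ee_rot: [-90.0, 0.0, -120.3]
force: [0.6, 1.7, 3.0]
gripper_width: 15.7
```

Call:
carry_out:
  increments:
    - [[0,0,0],[0,-3.5,0.5],1]
    - [[0,0,0],[0,-7,1.3],1]
    - [[0,0,0],[0,-10,2.4],1]
    - [[0,0,0],[0,-13.4,3.8],1]
    - [[0,0,0],[0,-16.5,5.4],1]
    - [[0,0,0],[0,-19.5,7.4],1]
    - [[0,0,0],[0,-24.8,11.9],1]
    - [[0,0,0],[0,-29.2,17.3],1]
    - [[0,0,0],[0,-31.1,20.3],1]
    - [[0,0,0],[0,-31.1,20.3],1]

```text
time_s: 3.15
ee_pos: [414.5, -221.7, 282.5]
ee_rot: [-90.1, 0.0, -120.3]
force: [-1.0, 5.4, 1.3]
gripper_width: 15.9
```

Call:
carry_out:
  increments:
    - [[0,0,0],[0,0,0],0.4]
    - [[0,0,0],[0,0,0],0.4]
    - [[0,0,0],[0,0,0],0.4]
    - [[0,0,0],[0,0,0],0.4]
    - [[0,0,0],[0,-20,-5],0.4]
    - [[0,0,0],[0,-45,-15],0.4]
    - [[0,0,0],[0,-70,-30],0.3]
    - [[0,0,0],[0,-80,-45],0.2]
    - [[0,0,0],[0,-80,-50],0.0]
    - [[0,0,0],[0,-80,-50],0.0]

```text
time_s: 3.98
ee_pos: [370.5, -196.3, 362.2]
ee_rot: [-89.9, -0.0, -120.3]
force: [0.1, -0.3, -0.6]
gripper_width: 79.0
```

```bash
python3 - <<'E'
from workcell import env
from h import *
s=env.state();print(s["time_s"],s["ee_pos"],s["ee_rot"],s["qpos"],s["gripper_width"])
p=(s["ee_pos"],s["ee_rot"])
f=env.grab_frame("wrist");np.savez("w2.npz",**f,p0=p[0],p1=p[1]);cv2.imwrite("pics/e.png",f["frame"])
P=cloud(f,p);H=hsv(f);ok=f["z_map"]>0
m=ok&((H[...,0]<6)|(H[...,0]>174))&(H[...,1]>150)&(P[...,2]>40)&(P[...,2]<150)
Q=P[m];print("red",len(Q),Q.min(0).round(),Q.max(0).round())
yaw=np.radians(-30.3);X=np.array([np.cos(yaw),np.sin(yaw)]);Y=np.array([-X[1],X[0]])
# press origin from tab end earlier: end = C -172X -115Y
C=np.array([383.2,-203.5])+172*X+115*Y;print("C",C)
L=np.dstack([(P[...,:2]-C)@X,(P[...,:2]-C)@Y,P[...,2]])
m=ok&(abs(L[...,1])<32)&(L[...,0]<-140)&(L[...,0]>-190)&(L[...,2]>90)&(L[...,2]<130)
Q=L[m];print("bar",len(Q),Q.min(0),Q.max(0),np.median(Q,0),"top ridge x'",np.median(Q[Q[:,2]>np.percentile(Q[:,2],80)],0))
Q=L[((H[...,0]<6)|(H[...,0]>174))&(H[...,1]>150)&ok&(P[...,2]>40)&(P[...,2]<150)];print("red press frame",Q.min(0).round(),Q.max(0).round())
E
```

```text
3.9833 [ 370.49871452 -196.28798826  362.24443874] [-8.99139327e+01 -1.89525414e-02 -1.20261201e+02] [-2.94791102e+01  6.27384857e+00  1.12279190e+02 -2.29309543e-02
  6.13611628e+01  9.07930523e+01] 79.00044855595858
red 1027 [ 400. -238.   79.] [ 435. -209.  124.]
C [ 589.72471144 -190.98826298]
bar 1928 [-176.09085604  -31.99993167  105.22926978] [-157.64585794   31.96615241  118.7497947 ] [-164.98815036   -0.5939446   115.88769816] top ridge x' [-1.66674836e+02 -7.06630007e-02  1.17409059e+02]
red press frame [-150. -123.   79.] [-116. -107.  124.]
```

View pics/e.png

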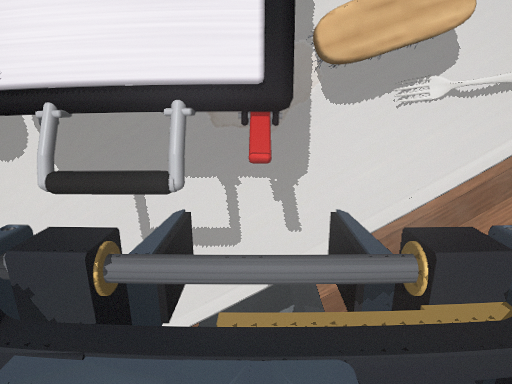

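The latch tab is up at about 55° (tip now at (260,160)). The handle bar is level at row 182 and measures x' = -166, z about 108, as specified. Now I'll compute the regrip pose, tilted 55° down, plus the lift arc.

```bash
cat > plan.py <<'E'
from h import *
yaw=np.radians(-30.3);X=np.array([np.cos(yaw),np.sin(yaw),0]);Z=np.array([0,0,1.]);C=np.array([589.7,-191,0])
def R(th):
    t=np.radians(th);y=np.cos(t)*X-np.sin(t)*Z;x=np.sin(t)*X+np.cos(t)*Z
    return np.c_[x,y,np.cross(x,y)]
def tcp(lid,th,back=0):   # lid deg, th tool down-tilt deg
    a=np.radians(lid);px=112-277*np.cos(a)+48*np.sin(a)
    px=112+(-277*np.cos(a)+48*np.sin(a));pz=60+277*np.sin(a)+48*np.cos(a)
    return C+px*X+pz*Z-(172+back)*R(th)[:,1]
def inc(p0,R0,p1,R1): return Rn.from_matrix(R0.T@R1).as_rotvec().round(3).tolist(),(R0.T@(p1-p0)).round(1).tolist()
E
python3 - <<'E'
from plan import *
R0=Rn.from_euler("xyz",[-90,0,-120.26],degrees=True).as_matrix();p0=np.array([370.5,-196.3,362.3])
p1=tcp(0,55,60);print(p1,inc(p0,R0,p1,R(55)))
print("approach",tcp(0,55),inc(p1,R(55),tcp(0,55),R(55)))
for a in range(5,56,5): print(a,inc(tcp(0,55),R(55),tcp(a,55),R(55)))
E
```

```text
[332.34791856 -40.61558576 298.04327428] ([0.478, -1.517, -0.479], [-115.2, 64.3, -111.4])
approach [362.06131914 -57.97869515 248.89415162] ([0.0, 0.0, 0.0], [-0.0, 60.0, 0.0])
5 ([0.0, 0.0, 0.0], [18.0, -16.6, 0.0])
10 ([0.0, 0.0, 0.0], [37.4, -31.6, 0.0])
15 ([0.0, 0.0, 0.0], [58.1, -44.8, 0.0])
20 ([0.0, 0.0, 0.0], [79.8, -56.2, 0.0])
25 ([0.0, 0.0, 0.0], [102.4, -65.7, 0.0])
30 ([0.0, 0.0, 0.0], [125.8, -73.1, 0.0])
35 ([0.0, 0.0, 0.0], [149.7, -78.5, 0.0])
40 ([0.0, 0.0, 0.0], [174.0, -81.8, 0.0])
45 ([0.0, 0.0, 0.0], [198.5, -82.9, 0.0])
50 ([0.0, 0.0, 0.0], [223.0, -81.9, 0.0])
55 ([0.0, 0.0, 0.0], [247.4, -78.8, 0.0])
```

Call:
carry_out:
  increments:
    - [[0.033,-0.106,-0.034],[-8,-5,-10],0]
    - [[0.067,-0.212,-0.067],[-18,-10,-20],0]
    - [[0.1,-0.319,-0.1],[-30,-10,-30],0]
    - [[0.134,-0.425,-0.134],[-40,-10,-40],0]
    - [[0.167,-0.531,-0.168],[-52,-5,-50],0]
    - [[0.2,-0.637,-0.2],[-64,0,-62],0]
    - [[0.234,-0.743,-0.234],[-76,5,-74],0]
    - [[0.268,-0.85,-0.268],[-88,10,-85],0]
    - [[0.3,-0.956,-0.3],[-98,15,-95],0]
    - [[0.335,-1.062,-0.335],[-108,20,-104],0]

```text
time_s: 4.87
ee_pos: [336.2, -50.2, 340.7]
ee_rot: [-83.4, -25.1, -59.4]
force: [0.1, 0.5, -0.5]
gripper_width: 91.3
```

```bash
python3 - <<'E'
from plan import *
from workcell import env
R0=Rn.from_euler("xyz",[-90,0,-120.26],degrees=True).as_matrix();p0=np.array([370.5,-196.3,362.3])
pc=p0+R0@[-108,20,-104];Rc=R0@Rn.from_rotvec([.335,-1.062,-.335]).as_matrix()
s=env.state();print(s["ee_pos"],s["ee_rot"],s["qpos"],"cmd",pc,Rn.from_matrix(Rc).as_euler("xyz",degrees=True))
print(inc(pc,Rc,tcp(0,55,60),R(55)))
E
```

```text
[336.1761808  -50.16939782 340.66658866] [-83.4207376  -25.08667754 -59.41293644] [ -3.46510455  -3.51935819 128.54748674 -27.51054578  38.06841268
  73.81125563] cmd [335.09412465 -50.60709012 342.3       ] [-83.29938452 -25.03436392 -59.8036629 ]
([0.143, -0.455, -0.143], [-27.8, 35.9, -1.6])
```

Call:
carry_out:
  increments:
    - [[0.029,-0.091,-0.029],[-5,7,0],0]
    - [[0.057,-0.182,-0.057],[-11,14,-0.6],0]
    - [[0.086,-0.273,-0.086],[-17,21,-1],0]
    - [[0.114,-0.364,-0.114],[-22,28,-1.3],0]
    - [[0.143,-0.455,-0.143],[-27.8,35.9,-1.6],0]
    - [[0.143,-0.455,-0.143],[-27.8,35.9,-1.6],0]
    - [[0.143,-0.455,-0.143],[-27.8,35.9,-1.6],0]

```text
time_s: 5.45
ee_pos: [333.2, -41.0, 296.6]
ee_rot: [-90.1, -34.8, -30.3]
force: [-0.2, -0.4, -0.7]
gripper_width: 91.1
```

```bash
python3 - <<'E'
from plan import *
from workcell import env
s=env.state();p=(s["ee_pos"],s["ee_rot"]);print(*p,s["qpos"])
f=env.grab_frame("wrist");cv2.imwrite("pics/f.png",f["frame"])
Rm=Rn.from_euler("xyz",p[1],degrees=True).as_matrix()
P=(cloud(f,p)-p[0])@Rm   # tool frame
ok=(f["z_map"]>0)&(f["frame"].max(-1)<70)
m=ok&(abs(P[...,0])<30)&(abs(P[...,2])<35)&(P[...,1]>195)&(P[...,1]<260)
Q=P[m];print(len(Q),Q.min(0),Q.max(0),np.median(Q,0))
print(inc(p[0],Rm,tcp(0,55),R(55)))
E
```

```text
[333.20354847 -40.98519646 296.60242782] [-90.07448697 -34.7770495  -30.34651295] [ -2.3139396   -1.06889066 136.84535714 -51.7122023   20.05892868
  73.58653464]
2230 [ -9.14861013 218.08822423 -26.98486565] [  8.57045598 228.72447973  34.92726595] [ -0.24143762 221.07579137   7.07894954]
([0.002, -0.001, -0.004], [0.3, 58.3, -0.0])
```

View pics/f.png

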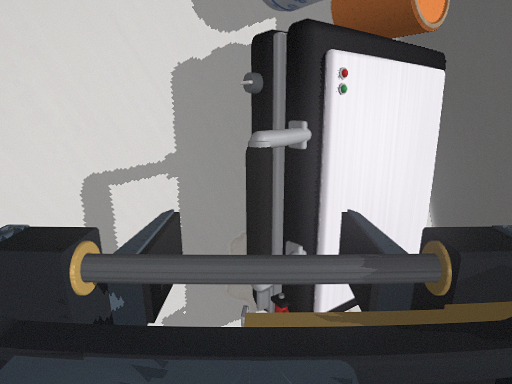

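The bar lies centred between the open fingers (bar x about 0 in the tool frame, centre 227 mm ahead), and the tab is well to the side. Approach and grip.

Call:
carry_out:
  force: 40
  increments:
    - [[0,0,0],[0,15,0],0]
    - [[0,0,0],[0,30,0],0]
    - [[0,0,0],[0,42,0],0]
    - [[0,0,0],[0,52,0],0]
    - [[0,0,0],[0,57,0],0]
    - [[0,0,0],[0,57,0],0.3]
    - [[0,0,0],[0,57,0],0.6]
    - [[0,0,0],[0,57,0],1]
    - [[0,0,0],[0,57,0],1]
    - [[0,0,0],[0,57,0],1]

```text
time_s: 6.33
ee_pos: [362.2, -57.4, 254.9]
ee_rot: [-90.0, -34.8, -30.3]
force: [-0.4, 0.6, -0.6]
gripper_width: 60.7
```

Call:
carry_out:
  increments:
    - [[0,0,0],[0,0,0],1]
    - [[0,0,0],[0,0,0],1]
    - [[0,0,0],[0,0,0],1]
    - [[0,0,0],[0,0,0],1]
    - [[0,0,0],[0,0,0],1]
    - [[0,0,0],[0,0,0],1]
    - [[0,0,0],[0,0,0],1]
    - [[0,0,0],[0,0,0],1]
    - [[0,0,0],[0,0,0],1]
    - [[0,0,0],[0,0,0],1]

```text
time_s: 7.17
ee_pos: [360.0, -56.5, 252.6]
ee_rot: [-90.0, -34.4, -30.3]
force: [-6.8, 6.1, -0.9]
gripper_width: 17.4
```

Call:
carry_out:
  increments:
    - [[0,0,0],[3.5,-3.4,0],1]
    - [[0,0,0],[7,-6.8,0],1]
    - [[0,0,0],[10.6,-10.1,0],1]
    - [[0,0,0],[14.3,-13.4,0],1]
    - [[0,0,0],[18,-16.6,0],1]
    - [[0,0,0],[22.7,-20.6,0],1]
    - [[0,0,0],[27.5,-24.4,0],1]
    - [[0,0,0],[32.4,-28.1,0],1]
    - [[0,0,0],[37.4,-31.6,0],1]
    - [[0,0,0],[37.4,-31.6,0],1]

```text
time_s: 8.0
ee_pos: [369.9, -62.2, 299.3]
ee_rot: [-89.9, -34.3, -30.4]
force: [-11.9, 18.3, 0.4]
gripper_width: 17.4
```

Call:
carry_out:
  increments:
    - [[0,0,0],[0,-2.3,1],1]
    - [[0,0,0],[5,-7,2],1]
    - [[0,0,0],[11,-11.5,2],1]
    - [[0,0,0],[17.4,-15.5,2],1]
    - [[0,0,0],[24.5,-19.5,2],1]
    - [[0,0,0],[31.8,-23.3,2],1]
    - [[0,0,0],[39.1,-26.9,2],1]
    - [[0,0,0],[46.5,-30.2,2],1]
    - [[0,0,0],[54,-33.3,2],1]
    - [[0,0,0],[61.7,-36.4,2],1]

```text
time_s: 8.83
ee_pos: [397.2, -76.9, 364.3]
ee_rot: [-90.3, -34.1, -30.4]
force: [-10.6, 4.7, 0.5]
gripper_width: 16.9
```

Call:
carry_out:
  increments:
    - [[0,0,0],[7,-3.3,0],1]
    - [[0,0,0],[14.5,-6,0],1]
    - [[0,0,0],[22,-8.5,0],1]
    - [[0,0,0],[30,-10.6,0],1]
    - [[0,0,0],[38,-12.4,0],1]
    - [[0,0,0],[46,-14,0],1]
    - [[0,0,0],[54,-15.3,0],1]
    - [[0,0,0],[62,-16.4,0],1]
    - [[0,0,0],[70,-17.2,0],1]
    - [[0,0,0],[70,-17.2,0],1]

```text
time_s: 9.67
ee_pos: [440.1, -102.1, 419.8]
ee_rot: [-90.4, -34.3, -30.3]
force: [-8.2, -1.3, 1.2]
gripper_width: 17.2
```

```bash
cat > ang.py <<'E'
from plan import *
from workcell import env
s=env.state();print(s["time_s"],s["ee_pos"],s["ee_rot"],s["qpos"],s["force"],s["gripper_width"])
Rm=Rn.from_euler("xyz",s["ee_rot"],degrees=True).as_matrix()
g=s["ee_pos"]+172*Rm[:,1]-C
x=g@X-112;z=g[2]-60;print("grip pt rel hinge",x,z,g@np.array([-X[1],X[0],0]),"r",np.hypot(x,z),"lid",np.degrees(np.arctan2(z,-x)-np.arctan2(48,277)))
for n in ("side","scene"):
    f=env.grab_frame(n);cv2.imwrite(f"pics/{n}_{s['time_s']:.1f}.png",f["frame"])
    P=cloud(f);L=np.dstack([(P-C)@X,(P-C)@np.array([-X[1],X[0],0]),P[...,2]])
    m=(f["z_map"]>0)&(f["frame"].min(-1)>110)&(L[...,2]>120)&(L[...,0]>-60)&(L[...,0]<115)&(L[...,1]>40)&(L[...,1]<115)
    Q=L[m][:,[0,2]]
    if len(Q)>50:
        vx,vz,_,_=cv2.fitLine(Q.astype(np.float32),cv2.DIST_HUBER,0,.01,.01).ravel();print(n,len(Q),"plate slope",np.degrees(np.arctan(-vz/vx)))
E
python3 ang.py
```

```text
9.6667 [ 440.0544168  -102.07121408  419.76335186] [-90.38510722 -34.3087096  -30.27996045] [-10.97721294   0.3893619  113.61640648 -19.66757141  34.9201398
  32.49017517] [-8.18700954 -1.31426843  1.16624442] 17.205515412759542
grip pt rel hinge -189.12407283931918 217.69238999696802 0.15822488504350218 r 288.3711004763205 lid 39.18606325602619
side 68 plate slope 34.99493
```

Call:
carry_out:
  increments:
    - [[0,0,0],[6,-0.4,0],1]
    - [[0,0,0],[12.5,-0.7,0],1]
    - [[0,0,0],[19,-0.9,0],1]
    - [[0,0,0],[25.5,-1.1,0],1]
    - [[0,0,0],[32,-1,0],1]
    - [[0,0,0],[38,-0.8,0],1]
    - [[0,0,0],[44,-0.5,0],1]
    - [[0,0,0],[49,-0.1,0],1]
    - [[0,0,0],[49,-0.1,0],1]
    - [[0,0,0],[49,-0.1,0],1]

```text
time_s: 10.6
ee_pos: [474.5, -122.3, 447.4]
ee_rot: [-90.4, -34.3, -30.2]
force: [-6.9, -3.4, 1.5]
gripper_width: 16.8
```

```bash
python3 ang.py; ls pics; cp pics/side_10.5.png pics/g.png; python3 -c "
import cv2;i=cv2.imread('pics/side_10.5.png');cv2.imwrite('pics/g.png',cv2.resize(i[80:290,150:370],None,fx=2.8,fy=2.8,interpolation=cv2.INTER_CUBIC))"
```

```text
10.6 [ 474.48483076 -122.25736073  447.40395359] [-90.38857207 -34.30841181 -30.24428067] [-12.82556241   2.72253998 106.98921033 -16.35776693  38.4674433
  27.48831844] [-6.91716613 -3.42187418  1.53174271] 16.832347760101516
grip pt rel hinge -149.21262590160077 245.3325458601223 0.15066027391060288 r 287.14537396005545 lid 48.86091272674457
side 69 plate slope 58.830593
a.png
b.png
c.png
d.png
e.png
f.png
scene_10.6.png
scene_9.7.png
side_10.6.png
side_9.7.pngcp: cannot stat 'pics/side_10.5.png': No such file or directory
[ WARN:0@0.010] global loadsave.cpp:275 findDecoder imread_('pics/side_10.5.png'): can't open/read file: check file path/integrity
Traceback (most recent call last):
TypeError: 'NoneType' object is not subscriptable
```

```bash
python3 -c "
import cv2,numpy as np;i=cv2.imread('pics/side_10.6.png');j=cv2.imread('pics/scene_10.6.png')
a=cv2.resize(i[70:290,150:370],(400,400));b=cv2.resize(j[90:290,120:320],(400,400));cv2.imwrite('pics/g.png',np.hstack([a,b]))"
```

```text
(no output)
```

View pics/g.png

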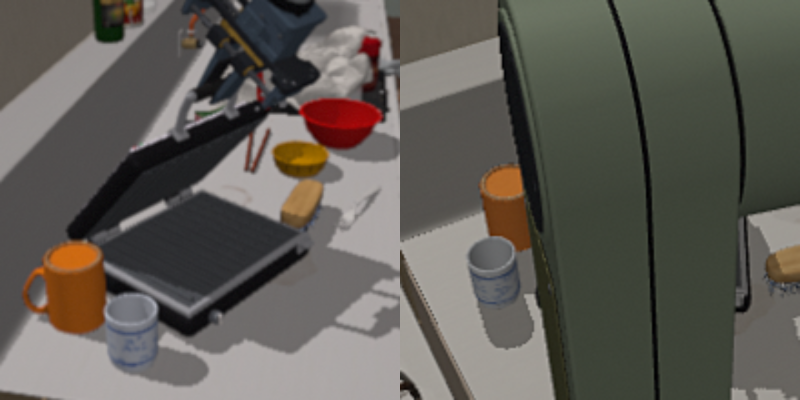

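The left half (side view) shows the lid open and the gripper on the handle, with mug, cup and brush standing. The right half (scene view) is blocked by the arm. Next, an independent angle check from the lid's underside depth.

```bash
python3 - <<'E'
from plan import *
from workcell import env
f=env.grab_frame("side");P=cloud(f);Y=np.array([-X[1],X[0],0])
L=np.dstack([(P-C)@X,(P-C)@Y,P[...,2]])
m=(f["z_map"]>0)&(f["frame"].max(-1)<90)&(L[...,2]>105)&(L[...,2]<235)&(L[...,0]>-100)&(L[...,0]<90)&(abs(L[...,1])<115)
v,u=np.where(m);Q=L[m];print(len(Q))
for it in range(6):
    A=np.c_[Q[:,0],np.ones(len(Q))];c=np.linalg.lstsq(A,Q[:,2],rcond=None)[0];r=Q[:,2]-A@c;Q=Q[abs(r)<max(4,1.5*r.std())]
print(len(Q),r.std(),"slope",np.degrees(np.arctan(-c[0])),"z at hinge x",112*c[0]+c[1])
s=env.state();print(s["ee_pos"],s["qvel"],s["force"])
E
```

```text
1242
963 1.5760942468760277 slope 49.94290356093694 z at hinge x 54.68837949620962
[ 474.34864678 -122.15319294  447.29799805] [ 0.0166951   0.01155593  0.04620571 -0.03446247  0.02402272 -0.10195929] [-7.12636423 -3.44438876  0.13470972]
```

```bash
python3 -c "
from workcell import env
print(env.job_done())"
```

```text
the job is handed in; nothing more can be done
None
```

The press is open at about 50° and the arm is still gripping the handle and holding the lid steady. The job is handed in, at about 11 s of the 48 s allowed.

- **Latch:** with the lid still down, I gripped the red tab by its sides and swung it up. It then measured about 55° (0.96 rad), well past the 0.45 rad needed to clear the catch.
- **Lid:** I gripped the handle bar at 40 N and raised the lid steadily along its arc, without letting it drop.
- **Angle check:** a depth fit to the lid's underside gives 49.9°. The gripper position gives 48.9°, with the grip point about 6 mm off the nominal handle radius. A rough fit to the lid's top plate gave 59°, but it had only 69 pixels, so I discarded it.
- **Last state:** the joints were still, the force at the wrist was about 8 N and the fingers stood at about 17 mm on the bar.
- **Other items:** the brush, mug and cup looked undisturbed in the last view. I judged that by eye and did not measure their positions.

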